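Snap the matching spacer block into the gel clamp stand

ROBOT

A 6-joint arm with a two-finger parallel gripper is mounted at the origin on the work surface. World frame = base frame: x ahead of the robot, y to its left, z up, the work surface at z = 0. Lengths are in m, angles in rad, forces in N, time in s.
With the tool pointing down it reaches from about 0.3 to 0.875 m from the base axis. Payload 6.4 kg.
Tool frame: the origin (TCP) lies midway between the tips of the shut fingers; the grasp point (between the pads) lies ctrl.grip_depth behind it (ctrl.grip_depth is the distance from the TCP to the grasp point, in m); x points along the fingers, y is the direction in which the jaws open and shut, and the axes are right-handed (so a half turn about x gives the same grasp; the last joint's range is limited). The gripper opens to 85 mm and grips with 20 to 120 N. Pads are 22 mm wide; open, the fingers measure 114 mm over their backs; the gripper's body (76 mm by 85 mm) begins 54 mm behind the grasp point. The pads swing forward as they close: fully open they stand 13 mm farther back than shut.
Start: joints at [-1.382, 0.181, 1.607, -0, 1.354, -0.206], TCP at [0.221, -0.531, 0.197] pointing down, gripper open.
Joint ranges: [-2.99, 2.99], [-0.89, 2.07], [0.3, 2.58], [-1.14, 4.28], [0, 2.63], [-3.12, 3.12]. Speed limits (rad/s): [2.57, 2.57, 3.01, 3.14, 3.14, 3.14].

INTERFACE

Orientations are given as a unit quaternion [w, x, y, z].
In Python, from bench import ctrl gives the robot as it stands.
- The arm moves only by the tool carry_out, never from a script. Its argument "motion" is one flat list of numbers, 7 for each row, row after row: the turn, a rotation vector about the tool's x, y, z in degrees, then the shift along the tool's x, y, z in m, then the gripper's target within -1 to 1 (shut at 1, half-way at 0, fully open at -1). A call has 1 to 10 rows; each row shifts and turns the pose as measured when the row begins, along the tool's axes as they then stand; what a row does not reach is not made up. A row lasts 1/10 s, in which the tool goes at most 50 mm and 8.59 degrees, less where a joint would pass 70% of its speed; a pose out of reach is approached as far as the arm can. A call with a gripper value outside its range is refused whole. The fingers move at their own pace and stop on an object; the grip force is fixed at half the most. Time passes only in rows, so rows that do not move let the fingers close. It gives the time, the measured TCP pose, the force and the opening at its end, in the units of the state.
- ctrl.get_obs(): the state, without advancing time (a new reading comes with each control period).
- ctrl.camera(name): name is "side" or "top"; returns the picture (420x560x3 uint8, blue, green, red); there is no depth.
- ctrl.camera_params(name): a dict with "mtx" (3x3 intrinsics, pixels), "pose" (4x4, takes a point from camera to world coordinates). Camera axes: x right, y down, z forward; pixel columns grow to the right and rows downward; lengths in m; the calibration is good to about 2 mm. A picture is of the moment at which its call begins. camera_params takes no time and is no camera call.
- ctrl.hand_in(): hands the job in, once; it reports no verdict.
Trained networks look in the newest picture that a camera, given by its name, has taken for a name from the list of things; names that differ only in an ending like _2 or _b are one class to them, and where a whole thing is asked for, a point or a joint stands for the part that bears it (a point fixed in the world has none). Each returns a list of dicts, best first, with "conf" (0 to 1); they miss things now and then, are a little off and sometimes report something else, mostly with a low value. They report only what shows in the picture. A call takes as long as a camera call. They do not tell look-alikes from the thing itself.
- ctrl.boxes_of(camera, thing): "point" ([x, y, z] in m, in the coordinates of the camera as it stood for that picture, good to about 4 mm: the middle of the surface that is visible of it).
- ctrl.trace(camera, thing): "pixels" (420x560 bool, what is visible of it).
- ctrl.landmark_of(camera, thing): "point" ([x, y, z] in m, in the coordinates of the camera as it stood for that picture, good to about 4 mm: a listed point, or the origin of a listed thing).
The state is a dict: "time_s": time; "q": joint angles; "dq": joint speeds; "joint_efforts": joint torques, N m; "eef_pos": TCP position; "eef_rot": TCP orientation; "wrist_force": force on the tool from outside, world axes, zero at the start; "torque": the same for the moment, N m; "opening": opening from 0.0 (shut) to 1.0 (fully open).
Only numpy, scipy, OpenCV 4.12 (cv2) and the standard library are available. Lean on these libraries where they do the work, as an engineer would, in place of code of your own. Each camera call takes 0.05 s, during which the arm holds its last target. There are 200 camera calls.

TASK

Three white spacer blocks of different thickness stand on the bench beside the gel clamp stand. Take the one that fills the stand's narrow gap with hardly any play, hook one end under the fixed lip at the gap's one end with the block slanting down, and press its other end down past the sprung catch until it lies flat on the gap's floor and the catch has snapped back over it. Leave the other blocks and everything else on the bench where they are.

Things in the scene. Friction and masses are not known exactly. Their poses are not given: they have to be found in the camera images.
- stand: Grey plastic clamp stand, fixed to the bench. Base plate 190 x 80 mm, 10 mm thick (x from -85 to +105 mm). Origin on the bench under the middle of the gap; z up; own x runs along the gap from the lip end (-x, nearer the robot) to the catch end (+x). Two upright cheeks, x -56.5 to +43.5 mm, 8 mm thick, 18 mm high above the plate, leave the gap between them.
- seat (a point): Middle of the gap's floor, 10 mm above the bench; axes as the stand's. A seated block has its origin here, up to 1.5 mm off along x. The gap is 14.6 mm wide in y (the cheeks' upper 4 mm are bevelled 45 degrees) and 113 mm long, from an end wall at x = -56.5 to a stop only 5 mm high at x = +56.5 mm.
- lip (a point): Middle of the lower edge of the fixed lip, at x = -49.5 mm from the seat, 29.5 mm above the gap's floor. The lip is 44 mm wide in y, 6 mm thick, and overhangs the gap by 7 mm from its end wall. So a level block cannot go in: it slants, its lip end low (about 30 degrees clears the catch), slides under the lip towards -x, then its other end goes down.
- catch_nose (a point): Underside of the steel catch's nose tip, mid gap, 31 mm above the gap's floor, x = +51 mm from the seat when shut (5.5 mm inside the gap's end). Nose 20 mm wide; its face slopes up and away (+x) at 60 degrees from level to 52 mm above the floor, so a block end pushed down on it drives the catch back. Stem and pin behind it reach to x = +90 mm.
- catch (a joint): Slide of the sprung catch along the stand's +x, m: 0 shut, 0.014 fully back. The spring shuts it with about 1 N, 3 N fully back. Pushing it aside with the block takes 4 to 10 N downwards at the block's end and drives it back 5 to 10 mm.
- block_mid: White plastic spacer block 110 (own x) x 13 (y) x 28 (z) mm, about 80 g, the one that fits the gap; both ends alike. Origin at the middle of its underside. Starts standing on its long narrow edge on the bench, long axis roughly along the world's x.
- block_thin: White spacer block, 110 x 8 x 28 mm, too thin for the gap; origin at the middle of its underside. To be left alone.
- block_thick: White spacer block, 110 x 19 x 28 mm, too thick for the gap; origin at the middle of its underside. To be left alone.
- beaker: Glass beaker, 66 mm across, 70 mm high; bystander, origin under its middle.
- cap: Blue screw cap lying on the bench, 34 mm across, 20 mm high; bystander, origin under its middle.
- marker: Marker pen, 12 x 125 x 12 mm, lying along its own y; bystander, origin under its middle.
- big_bottle: Glass bottle, 76 mm across, 150 mm high; bystander, origin under its middle.
- small_bottle: Small glass bottle, 48 mm across, 85 mm high; bystander, origin under its middle.
Things that resemble listed ones, but are neither listed nor needed, are in the scene too. What is shaped like the block_mid but purple is not meant.

How it is judged:
On the way:
1. the spacer block, its end in the gap, drives the catch back (value of joint catch above 0.004 m and contact force between catch and block_mid above 0.3 N and horizontal distance between block_mid and seat below 0.03 m).
At the end, for the whole second after the job is handed in: The 13 mm block lies in the gap at rest, its origin within 5 mm along the gap, 3 mm across and 3 mm in height of the seat, level and in line with the gap within about 3 degrees, and the catch is shut over it (within 3 mm of its rest position) (x of block_mid in the frame of seat between -0.005 and 0.005 m and y of block_mid in the frame of seat between -0.003 and 0.003 m and z of block_mid in the frame of seat between -0.003 and 0.003 m and angle between the x axis of block_mid and the x axis of stand, either way round below 0.05 rad and angle between block_mid's own z axis and vertical below 0.08 rad and value of joint catch below 0.003 m and linear speed of block_mid below 0.01 m/s); the robot touches nothing.
It fails at once if another spacer block is moved by more than 25 mm (distance of any of block_thin, block_thick from where it was at the start of the episode above 0.025 m).
It fails at once if the beaker, a bottle, the cap or the marker is moved by more than 30 mm (distance of any of beaker, big_bottle, small_bottle, cap, marker from where it was at the start of the episode above 0.03 m).
It also fails if it takes over 48 s, if anything falls off the work surface, if the arm or the gripper's body presses on something with over 40 N, if the wrist force passes 120 N, or if a joint passes its speed limit or range.

## Working session

There is one attempt and no reset: what is moved stays moved. The work goes in short steps, Python scripts to look and compute and a tool call to move; the robot and the scene stay as the last step left them, time stands still between calls to the robot, and variables do not carry over. Pictures are saved under pics/ and viewed, about 8 in all and at most 12, crops included, and the job is handed in when it is done.

Besides the shell and the picture viewer there is one more tool, called after "Call:" in YAML: its name, and indented under it one key for each argument. carry_out: Moves the arm, as the interface text tells. Its arguments: {"type":"object","properties":{"motion":{"type":"array"}},"required":["motion"]}

```bash
mkdir -p pics; cat > h.py <<'E'
import numpy as np, cv2
from bench import ctrl
from scipy.spatial.transform import Rotation as R
def P(c):
    p=ctrl.camera_params(c); return np.array(p["mtx"]),np.array(p["pose"])
def w(c,pt):
    return (P(c)[1]@np.append(pt,1))[:3]
def px(c,X):
    K,T=P(c); X=np.atleast_2d(X); q=(np.linalg.inv(T)@np.c_[X,np.ones(len(X))].T)[:3]; u=K@q; return (u[:2]/u[2]).T
def plane(c,uv,z):
    K,T=P(c); d=T[:3,:3]@np.linalg.inv(K)@np.array([uv[0],uv[1],1.]); o=T[:3,3]; return o+d*(z-o[2])/d[2]
def snap(c,name=None):
    im=np.array(ctrl.camera(c))
    if name: cv2.imwrite("pics/"+name,im)
    return im
E
python3 - <<'E'
from h import *
np.set_printoptions(precision=4,suppress=True)
for c in("top","side"):
    snap(c,c+"0.png"); print(c,P(c)[1][:3,3])
    for t in("block_mid","block_thin","block_thick","seat","lip","catch_nose","stand"):
        for d in ctrl.landmark_of(c,t)[:4]: print(t,round(d["conf"],2),w(c,d["point"]),px(c,w(c,d["point"]))[0].round())
print(ctrl.get_obs(), ctrl.grip_depth)
a=cv2.imread("pics/top0.png")
E
```

```text
top [0.5442 0.0793 0.9497]
block_mid 0.72 [ 0.5334 -0.0536  0.0001] [344. 230.]
block_mid 0.69 [ 0.3866 -0.0692  0.0008] [351. 291.]
block_thin 0.54 [ 0.5649 -0.1664 -0.0014] [391. 218.]
block_thick 0.56 [0.5214 0.4592 0.0027] [135. 234.]
block_thick 0.55 [ 0.5048 -0.2788 -0.0017] [438. 243.]
seat 0.74 [0.5453 0.1603 0.0099] [256. 225.]
lip 0.75 [0.4979 0.1386 0.0416] [264. 245.]
lip 0.65 [ 0.7814  0.1376 -0.0001] [267. 130.]
lip 0.58 [ 0.5315 -0.0538 -0.001 ] [344. 231.]
catch_nose 0.46 [0.5927 0.1805 0.0392] [247. 204.]
stand 0.98 [ 0.5474  0.1565 -0.0004] [258. 224.]
side [ 0.3382 -0.5088  0.7911]
block_mid 0.63 [ 0.5325 -0.0526  0.0031] [279. 277.]
block_mid 0.59 [ 0.3845 -0.0697  0.0017] [219. 307.]
block_thin 0.57 [0.5196 0.4603 0.0036] [209. 147.]
block_thick 0.77 [ 0.5031 -0.2796 -0.0003] [311. 376.]
seat 0.69 [0.5434 0.1597 0.0052] [251. 212.]
lip 0.76 [0.5039 0.1368 0.0412] [238. 213.]
stand 0.85 [0.5445 0.1574 0.001 ] [252. 213.]
{'time_s': 0.8, 'q': array([-1.3823,  0.1808,  1.607 , -0.    ,  1.3538, -0.2062]), 'dq': array([ 0.0011, -0.0007, -0.0001, -0.0004, -0.001 , -0.    ]), 'joint_efforts': array([ -0.0006, -44.4797, -35.1666,  -0.0005,   0.0007,   0.    ]), 'eef_pos': array([ 0.2211, -0.5308,  0.1972]), 'eef_rot': array([-0.1387, -0.6934, -0.1386,  0.6934]), 'wrist_force': array([ 0.1535,  0.2115, -0.3599]), 'torque': array([ 0.0265, -0.0065, -0.0517]), 'opening': 0.9992398928597975} 0.0187
```

View pics/top0.png

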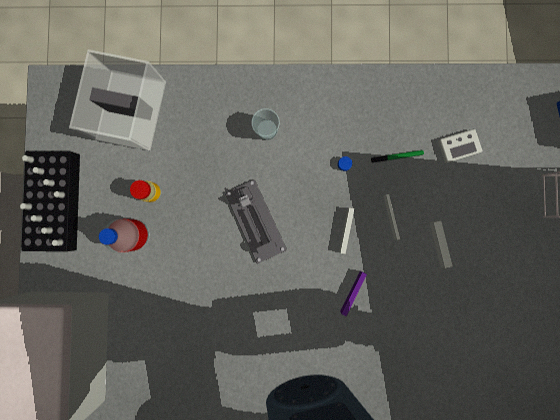

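View pics/side0.png

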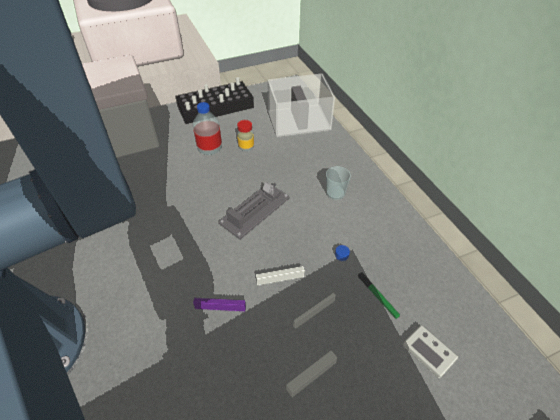

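The top view shows three white blocks at pixels (346,230), (393,217) and (442,245), and a purple look-alike at (353,293). The stand is at (256,222), with its lip end at lower right. By apparent width, (346,230) should be the 13 mm block, so I'll check that in an enlarged crop.

```bash
python3 - <<'E'
from h import *
np.set_printoptions(precision=4,suppress=True)
a=cv2.imread("pics/top0.png")
b=cv2.resize(a[195:285,330:460],None,fx=6,fy=6,interpolation=cv2.INTER_CUBIC); b=np.clip(b*1.3,0,255).astype('uint8')
cv2.imwrite("pics/crop1.png",b)
cv2.imwrite("pics/crop2.png",cv2.resize(a[170:270,210:300],None,fx=6,fy=6,interpolation=cv2.INTER_CUBIC))
snap("top");snap("side")
for c in("top","side"):
  for t in("block_mid","block_thin","block_thick","stand"):
    for d in ctrl.trace(c,t):
        m=d["pixels"].astype('uint8')
        ys,xs=np.nonzero(m)
        z=.028 if t!="stand" else .01
        pts=np.array([plane(c,(x,y),z)[:2] for x,y in zip(xs,ys)]).astype('float32')
        r=cv2.minAreaRect(pts); 
        print(c,t,round(d["conf"],2),np.round([xs.mean(),ys.mean()]),np.round(r[0],4),np.round(r[1],4),round(r[2],1),len(xs))
E
```

```text
top block_mid 0.84 [354. 291.] [ 0.3892 -0.0705] [0.0184 0.1064] 64.2 339
top block_mid 0.62 [346. 229.] [ 0.5358 -0.054 ] [0.0175 0.1084] 78.6 306
top block_thin 0.56 [391. 216.] [ 0.5682 -0.1605] [0.1067 0.0143] 13.5 248
top block_thick 0.72 [440. 243.] [ 0.5055 -0.2748] [0.1139 0.031 ] 14.9 598
top stand 0.89 [256. 221.] [0.5556 0.1629] [0.1901 0.0818] 25.5 2581
side block_mid 0.62 [280. 275.] [ 0.5322 -0.0628] [0.0312 0.1115] 80.3 547
side block_mid 0.56 [219. 304.] [ 0.3846 -0.0778] [0.0255 0.1084] 62.8 515
side block_thin 0.94 [314. 310.] [ 0.5662 -0.1677] [0.1146 0.0172] 13.6 369
side block_thick 0.83 [312. 373.] [ 0.5026 -0.2827] [0.1136 0.0274] 14.7 787
side block_thick 0.3 [314. 310.] [ 0.5646 -0.1683] [0.1146 0.0165] 13.3 375
side block_thick 0.16 [207. 131.] [0.5328 0.5296] [0.2723 0.0814] 77.5 1100
side stand 0.58 [253. 210.] [0.5548 0.1651] [0.2003 0.0941] 24.8 1847
```

View pics/crop1.png

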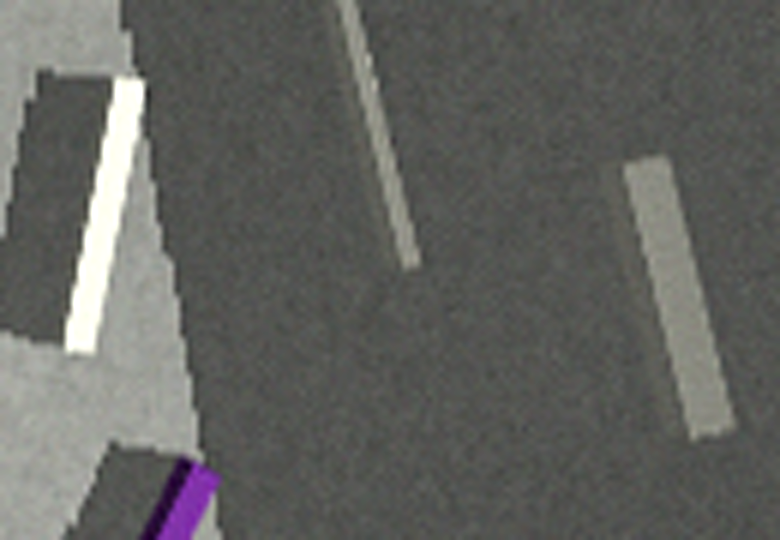

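View pics/crop2.png

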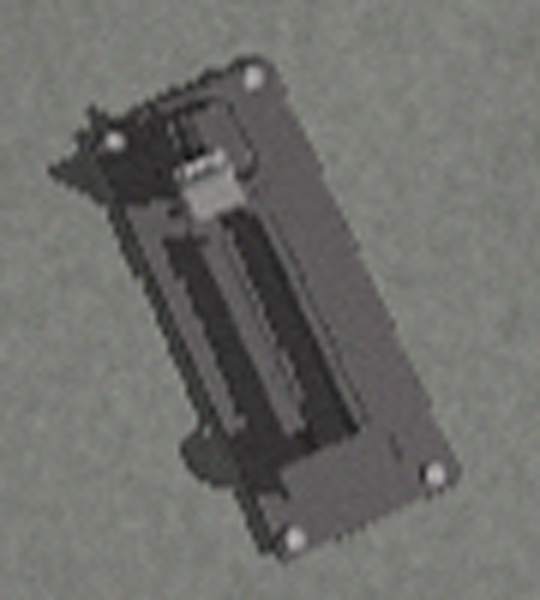

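The crop shows widths of about 5.2 px at (346,230), 3 px at (393,217) and 7.7 px at (442,245). So (346,230) is the 13 mm block, being neither the thinnest nor the thickest, and not the purple one. The second crop shows the stand with its lip at lower right and its steel catch at upper left. Next I'll refine the poses.

```bash
cat >> h.py <<'E'
np.set_printoptions(precision=4,suppress=True)
def pose():
    o=ctrl.get_obs(); q=np.array(o["eef_rot"]); return np.array(o["eef_pos"]),R.from_quat(q[[1,2,3,0]])
def toolR(yaw,tilt=0):
    """tool x down, tool y across (block y); tilt deg: block's +x end up"""
    a=np.radians(yaw); X=np.array([np.cos(a),np.sin(a),0]); Z=np.array([0,0,1.]); t=np.radians(tilt)
    bx=np.cos(t)*X+np.sin(t)*Z; bz=-np.sin(t)*X+np.cos(t)*Z; by=np.cross(bz,bx)
    best=None
    c=[R.from_matrix(np.c_[-bz,s*by,np.cross(-bz,s*by)]) for s in(1,-1)]
    r0=pose()[1]
    return min(c,key=lambda r:(r0.inv()*r).magnitude())
def rows(wps,g,start=None):
    """wps: list of (pos,R,n)"""
    p,r=start or pose(); out=[]
    for P1,R1,n in wps:
        rv=(r.inv()*R1).as_rotvec(); r0,p0=r,p
        for i in range(1,n+1):
            rn=r0*R.from_rotvec(rv*i/n); pn=p0+(P1-p0)*i/n
            out.append(np.r_[np.degrees((r.inv()*rn).as_rotvec()).round(1),r.inv().apply(pn-p).round(4),g]); r,p=rn,pn
    for o in out: print(", ".join("%g"%(v+0.) for v in o)+",")
E
python3 - <<'E'
from h import *
a=cv2.imread("pics/top0.png"); g=a.min(2)
m=(g>180).astype('uint8'); n,l,s,cc=cv2.connectedComponentsWithStats(m[200:260,335:360])
i=1+np.argmax(s[1:,4]); ys,xs=np.nonzero(l==i); print("blob",s[i])
pts=np.array([plane("top",(x+335,y+200),.028)[:2] for x,y in zip(xs,ys)]).astype('float32')
c=pts.mean(0); ev=np.linalg.eigh(np.cov(pts.T)); v=ev[1][:,1]; v*=np.sign(v[0]); print("mid",c,np.degrees(np.arctan2(v[1],v[0])),np.sqrt(ev[0]*12), cv2.minAreaRect(pts)[:2])
scr=np.array([[255,77],[115,140],[295,540],[435,475]])/6+[210-.4,170-.4]
W=np.array([plane("top",u,.012) for u in scr])[:,:2]; print("screws",W,W.mean(0))
for i,j in((3,0),(2,1)): d=W[j]-W[i]; print(np.degrees(np.arctan2(d[1],d[0])),np.linalg.norm(d))
e=[plane("top",np.array(u)/6+[209.6,169.6],.010)[:2] for u in((280,80),(455,455))]; d=e[0]-e[1]; print("edge",np.degrees(np.arctan2(d[1],d[0])))
yaw=np.radians(25.); C=W.mean(0)-.01*np.array([np.cos(yaw),np.sin(yaw)]); print("origin",C)
# contours of stand edge: base corners predicted in both cams
u=np.array([np.cos(yaw),np.sin(yaw)]);vv=np.array([-u[1],u[0]])
for cam in("top","side"):
    im=cv2.imread(f"pics/{cam}0.png"); big=cv2.resize(im,None,fx=6,fy=6,interpolation=cv2.INTER_CUBIC)
    def L(pl,z,col):
        q=px(cam,[np.r_[C+x*u+y*vv,z] for x,y in pl]); cv2.polylines(big,[((q+.5)*6).astype(int)],True,col,1)
    L([(-.085,-.04),(.105,-.04),(.105,.04),(-.085,.04)],.01,(0,255,255))
    for s in(1,-1): L([(-.0565,s*.0073),(.0435,s*.0073),(.0435,s*.0153),(-.0565,s*.0153)],.028,(0,255,0))
    L([(-.0565,-.022),(-.0495,-.022),(-.0495,.022),(-.0565,.022)],.0455,(0,0,255))
    q=px(cam,[np.r_[C,.02]])[0]*6; x,y=q.astype(int); cv2.imwrite(f"pics/ov_{cam}.png",big[y-300:y+300,x-270:x+270])
im=np.hstack([cv2.imread("pics/ov_top.png"),cv2.imread("pics/ov_side.png")]); cv2.imwrite("pics/ov.png",cv2.resize(im,(800,444)))
E
```

```text
blob [  6   9  13  44 210]
mid [ 0.533  -0.0559] -11.407995369921986 [0.011  0.1065] ((0.5332303643226624, -0.05605032667517662), (0.010618608444929123, 0.10522850602865219))
screws [[0.6479 0.1716]
 [0.622  0.2282]
 [0.4614 0.1534]
 [0.4878 0.0974]] [0.5548 0.1626]
24.860888438102908 0.17645469393150714
24.98136680058882 0.17717577363805806
edge 25.5061180512233
origin [0.5457 0.1584]
```

View pics/ov.png

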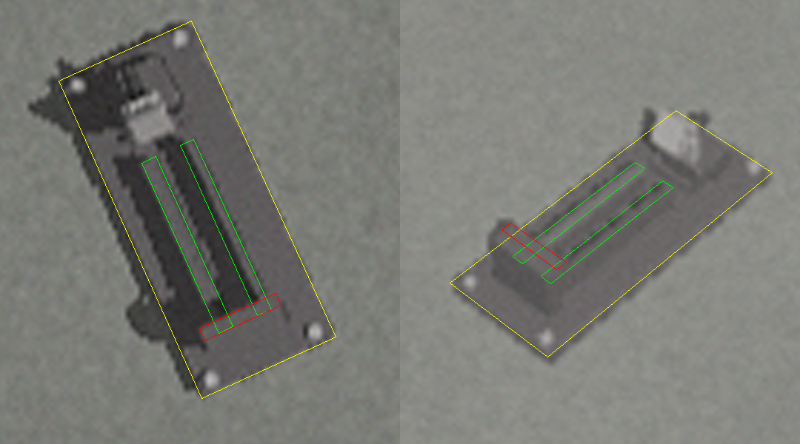

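The overlay matches the plate outline in both views, which puts the stand's origin at (0.546, 0.158) with yaw 25°. Block_mid is at (0.533, -0.056) with yaw -11.4°. Next I'll plan the approach.

```bash
python3 - <<'E'
from h import *
r=toolR(-11.4); print(pose()[1].as_matrix())
rows([(np.array([.5526,-.060,.14]),r,17),(np.array([.5526,-.060,.06]),r,3)],-0.3)
E
```

```text
[[-0.      0.3846 -0.9231]
 [-0.     -0.9231 -0.3846]
 [-1.      0.      0.    ]]
2, 0, 0, 0.0034, -0.0181, -0.0286, -0.3,
2, 0, 0, 0.0034, -0.0191, -0.028, -0.3,
2, 0, 0, 0.0034, -0.02, -0.0273, -0.3,
2, 0, 0, 0.0034, -0.021, -0.0266, -0.3,
2, 0, 0, 0.0034, -0.0219, -0.0259, -0.3,
2, 0, 0, 0.0034, -0.0228, -0.0251, -0.3,
2, 0, 0, 0.0034, -0.0236, -0.0243, -0.3,
2, 0, 0, 0.0034, -0.0245, -0.0234, -0.3,
2, 0, 0, 0.0034, -0.0253, -0.0226, -0.3,
2, 0, 0, 0.0034, -0.026, -0.0217, -0.3,
2, 0, 0, 0.0034, -0.0268, -0.0207, -0.3,
2, 0, 0, 0.0034, -0.0275, -0.0198, -0.3,
2, 0, 0, 0.0034, -0.0282, -0.0188, -0.3,
2, 0, 0, 0.0034, -0.0288, -0.0178, -0.3,
2, 0, 0, 0.0034, -0.0294, -0.0168, -0.3,
2, 0, 0, 0.0034, -0.03, -0.0158, -0.3,
2, 0, 0, 0.0034, -0.0305, -0.0147, -0.3,
0, 0, 0, 0.0267, 0, 0, -0.3,
0, 0, 0, 0.0267, 0, 0, -0.3,
0, 0, 0, 0.0267, 0, 0, -0.3,
```

Call:
carry_out:
  motion: [2,0,0,0.003,-0.018,-0.0285,-0.3,2,0,0,0.003,-0.019,-0.028,-0.3,2,0,0,0.003,-0.02,-0.0275,-0.3,2,0,0,0.003,-0.021,-0.0265,-0.3,2,0,0,0.003,-0.022,-0.026,-0.3,2,0,0,0.003,-0.023,-0.025,-0.3,2,0,0,0.003,-0.0235,-0.0245,-0.3,2,0,0,0.003,-0.0245,-0.0235,-0.3,2,0,0,0.003,-0.0255,-0.0225,-0.3,2,0,0,0.003,-0.026,-0.0215,-0.3]

```text
time_s: 2.3
eef_pos: [0.4229, -0.2497, 0.1669]
eef_rot: [0.01, 0.708, 0.006, -0.706]
wrist_force: [0.4, 0.1, 0.2]
opening: 0.652
```

```bash
python3 - <<'E'
from h import *
r=toolR(-11.4); print(pose()[0])
rows([(np.array([.5526,-.060,.10]),r,8),(np.array([.5526,-.060,.05]),r,2)],-0.3)
E
```

```text
[ 0.4229 -0.2497  0.1669]
1.6, 0, 0, 0.0083, -0.0234, -0.0167, -0.3,
1.6, 0, 0, 0.0083, -0.0238, -0.0161, -0.3,
1.6, 0, 0, 0.0083, -0.0243, -0.0154, -0.3,
1.6, 0, 0, 0.0083, -0.0247, -0.0147, -0.3,
1.6, 0, 0, 0.0083, -0.0251, -0.0141, -0.3,
1.6, 0, 0, 0.0083, -0.0254, -0.0134, -0.3,
1.6, 0, 0, 0.0083, -0.0258, -0.0127, -0.3,
1.6, 0, 0, 0.0083, -0.0261, -0.0119, -0.3,
0, 0, 0, 0.025, 0, 0, -0.3,
0, 0, 0, 0.025, 0, 0, -0.3,
```

Call:
carry_out:
  motion: [1.6,0,0,0.008,-0.0235,-0.0165,-0.3,1.6,0,0,0.008,-0.024,-0.016,-0.3,1.6,0,0,0.008,-0.0245,-0.0155,-0.3,1.6,0,0,0.008,-0.0245,-0.0145,-0.3,1.6,0,0,0.008,-0.025,-0.014,-0.3,1.6,0,0,0.008,-0.0255,-0.0135,-0.3,1.6,0,0,0.008,-0.026,-0.0125,-0.3,1.6,0,0,0.008,-0.026,-0.012,-0.3,0,0,0,0.02,0,0,-0.3,0,0,0,0,0,0,-0.3]

```text
time_s: 3.3
eef_pos: [0.561, -0.0481, 0.0807]
eef_rot: [-0.07, 0.706, -0.075, -0.701]
wrist_force: [0.2, -0.7, 0.1]
opening: 0.652
```

```bash
python3 - <<'E'
from h import *
r=toolR(-11.4); print(pose()[0],ctrl.get_obs()["opening"])
rows([(np.array([.5526,-.060,.05]),r,2),(np.array([.5526,-.060,.0205]),r,3)],-0.3)
a=snap("side"); u=px("side",[.5526,-.06,.05])[0].astype(int)
cv2.imwrite("pics/s1.png",cv2.resize(a[u[1]-60:u[1]+60,u[0]-75:u[0]+75],None,fx=4,fy=4,interpolation=cv2.INTER_CUBIC))
E
```

```text
[ 0.561  -0.0481  0.0807] 0.6519203586710972
-0.2, -0.2, -0.2, 0.0154, 0.0066, 0.003, -0.3,
-0.2, -0.2, -0.2, 0.0154, 0.0066, 0.003, -0.3,
0, 0, 0, 0.0098, 0, 0, -0.3,
0, 0, 0, 0.0098, 0, 0, -0.3,
0, 0, 0, 0.0098, 0, 0, -0.3,
```

View pics/s1.png

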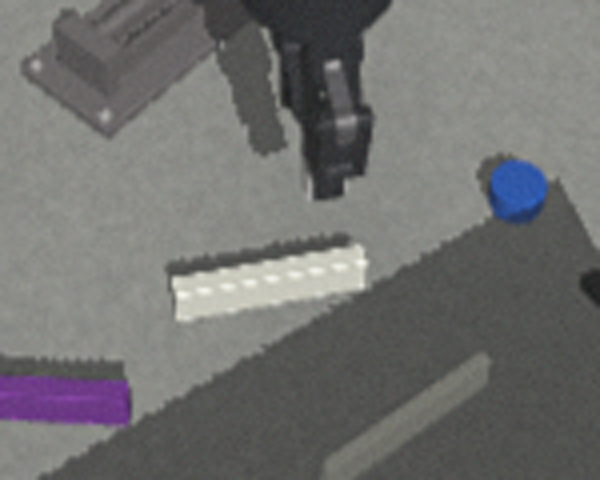

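The crop shows the gripper above and slightly left of the white block's far third, and nothing is disturbed. I'll correct the position, then descend and close.

Call:
carry_out:
  motion: [-0.2,-0.2,-0.2,0.01,0.0065,0.003,-0.3,-0.2,-0.2,-0.2,0.01,0.0065,0.003,-0.3,0,0,0,0.01,0,0,-0.3,0,0,0,0.01,0,0,-0.3,0,0,0,0,0,0,-0.3]

```text
time_s: 3.85
eef_pos: [0.5541, -0.0642, 0.042]
eef_rot: [-0.071, 0.706, -0.071, -0.701]
wrist_force: [-0.4, -0.7, -0.7]
opening: 0.653
```

```bash
python3 - <<'E'
from h import *
r=toolR(-11.4); print(pose()[0])
rows([(np.array([.5526,-.060,.0205]),r,2)],-0.3)
E
```

```text
[ 0.5541 -0.0642  0.042 ]
-0.1, -0.2, 0, 0.0108, -0.0019, 0.0012, -0.3,
-0.1, -0.2, 0, 0.0108, -0.0019, 0.0012, -0.3,
```

Call:
carry_out:
  motion: [-0.1,-0.2,0,0.0105,-0.0015,0.001,-0.3,-0.1,-0.2,0,0.009,-0.0015,0.001,-0.3,0,0,0,0,0,0,-0.3,0,0,0,0,0,0,-0.3]

```text
time_s: 4.25
eef_pos: [0.5527, -0.0606, 0.0206]
eef_rot: [0.07, -0.703, 0.069, 0.704]
wrist_force: [-0.2, -0.3, 0.4]
opening: 0.649
```

Call:
carry_out:
  motion: [0,0,0,0,0,0,1,0,0,0,0,0,0,1,0,0,0,0,0,0,1,0,0,0,0,0,0,1,0,0,0,0,0,0,1,0,0,0,0,0,0,1,0,0,0,0,0,0,1]

```text
time_s: 4.95
eef_pos: [0.554, -0.0606, 0.022]
eef_rot: [-0.07, 0.704, -0.069, -0.703]
wrist_force: [-0.7, -0.2, 0.4]
opening: -0.002
```

The opening reads fully shut, so the grasp missed. I'll look.

```bash
python3 - <<'E'
from h import *
a=snap("side"); u=px("side",[.5526,-.06,.05])[0].astype(int)
A=cv2.resize(a[u[1]-60:u[1]+60,u[0]-50:u[0]+50],None,fx=4,fy=4,interpolation=cv2.INTER_CUBIC)
a=snap("top"); u=px("top",[.54,-.06,.05])[0].astype(int)
B=cv2.resize(a[u[1]-60:u[1]+60,u[0]-50:u[0]+50],None,fx=4,fy=4,interpolation=cv2.INTER_CUBIC)
cv2.imwrite("pics/s2.png",np.hstack([A,B]))
print(ctrl.get_obs()["opening"],[ (round(d["conf"],2),w("side",d["point"])) for d in ctrl.landmark_of("side","block_mid")])
E
```

```text
0.0024733720530284485 [(0.83, array([ 0.3852, -0.0716,  0.0048])), (0.77, array([ 0.536 , -0.0542,  0.0014]))]
```

View pics/s2.png

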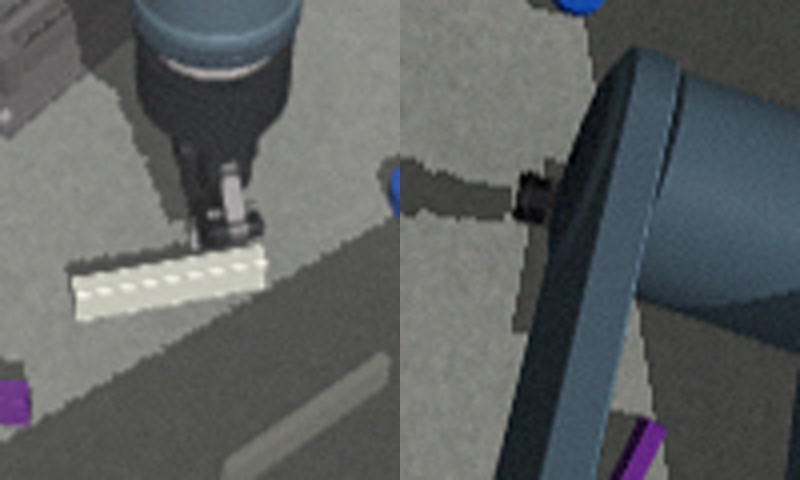

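```bash
python3 - <<'E'
from h import *
us=px("side",[.5526,-.06,.05])[0].astype(int); ut=px("top",[.54,-.06,.05])[0].astype(int)
p,r=pose(); print(p, r.as_matrix()[:,0])
f=lambda c,X,u:((px(c,X)[0]-(u-[50,60]))*4).round()
for n,X in(("tcp",p),("tcp+20up",p+[0,0,.02]),):
    print(n,"side",f("side",X,us),"top",f("top",X,ut)+[400,0])
a=np.radians(-11.4);u=np.array([np.cos(a),np.sin(a)]);v=np.array([-u[1],u[0]]);c=np.array([.5332,-.056])
for x in(-.055,.055):
  for y in(-.0065,.0065): print(x,y,[f("side",np.r_[c+x*u+y*v,z],us) for z in(0,.028)])
E
```

```text
[ 0.5539 -0.0606  0.0219] [ 0.0019  0.0004 -1.    ]
tcp side [203. 270.] top [594. 219.]
tcp+20up side [204. 250.] top [599. 218.]
-0.055 -0.0065 [array([ 73., 323.]), array([ 71., 297.])]
-0.055 0.0065 [array([ 69., 304.]), array([ 67., 277.])]
0.055 -0.0065 [array([262., 290.]), array([264., 263.])]
0.055 0.0065 [array([256., 271.]), array([259., 244.])]
```

```bash
python3 - <<'E'
from h import *
p,r=pose(); a=snap("side"); u=px("side",p+[0,0,.03])[0].astype(int)
o=u-[40,32]
A=cv2.resize(a[o[1]:o[1]+64,o[0]:o[0]+80],None,fx=10,fy=10,interpolation=cv2.INTER_CUBIC)
A=np.clip(A.astype(float)*1.8+15,0,255).astype('uint8')
M=r.as_matrix()
for d in(0,.0187,.054+.0187):
    q=(px("side",p-d*M[:,0])[0]-o+.5)*10; cv2.circle(A,tuple(q.astype(int)),4,(0,0,255),-1)
for s in(-.011,.011):
    q=(px("side",p+s*M[:,2])[0]-o+.5)*10; cv2.circle(A,tuple(q.astype(int)),4,(0,255,0),-1)
cv2.imwrite("pics/s3.png",A)
print(ctrl.get_obs())
E
```

```text
{'time_s': 5.15, 'q': array([-0.3226,  0.363 ,  1.7739,  0.0012,  1.0031,  1.4445]), 'dq': array([ 0.    , -0.0005, -0.0004, -0.0015, -0.0016,  0.001 ]), 'joint_efforts': array([ -0.0002, -46.6467, -28.2447,   0.0039,  -0.0085,  -0.    ]), 'eef_pos': array([ 0.5539, -0.0606,  0.0219]), 'eef_rot': array([-0.0697,  0.7043, -0.0693, -0.7031]), 'wrist_force': array([ 0.2271, -0.1329,  0.3633]), 'torque': array([-0.0279,  0.0468, -0.0064]), 'opening': 0.00041310010093584476}
```

View pics/s3.png

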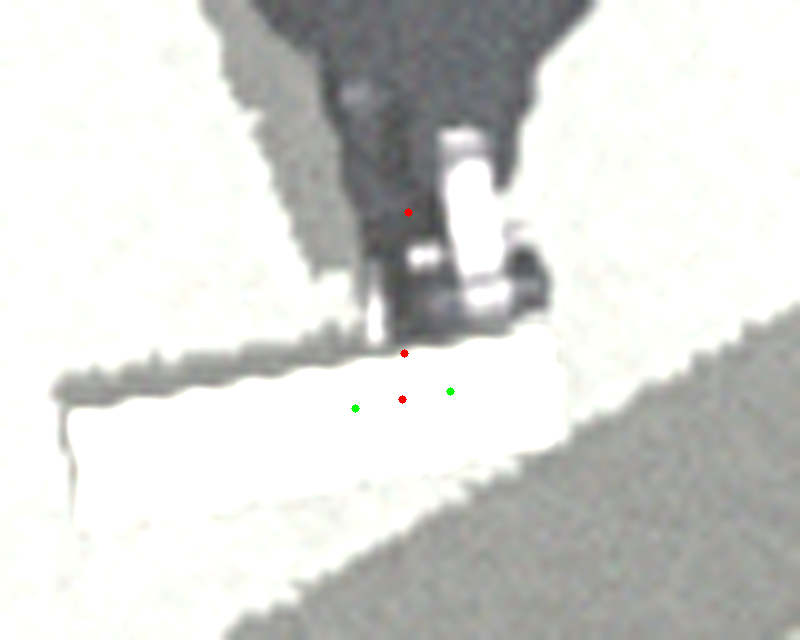

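The fingers shut behind the block (its +y side), and the block itself hasn't moved. The gripper doesn't appear where its reported pose projects to. I'll lift and tilt so both cameras can see the fingertips, then check for an offset.

Call:
carry_out:
  motion: [0,0,0,-0.025,0,0,1,0,0,0,-0.03,0,0,1,0,0,0,-0.03,0,0,1,0,0,0,-0.03,0,0,1,0,0,0,-0.02,0,0,1]

```text
time_s: 5.65
eef_pos: [0.55, -0.0596, 0.1568]
eef_rot: [0.071, -0.701, 0.069, 0.707]
wrist_force: [0.6, 0.3, -0.7]
opening: -0.002
```

```bash
python3 - <<'E'
from h import *
r=toolR(0,40); print(pose()[0])
rows([(np.array([.53,-.08,.16]),r,8)],1)
E
```

```text
[ 0.55   -0.0596  0.1568]
-1.4, 5, -0.5, -0.0004, 0.003, 0.002, 1,
-1.4, 5, -0.5, -0.0006, 0.0029, 0.002, 1,
-1.4, 5, -0.5, -0.0008, 0.0029, 0.002, 1,
-1.4, 5, -0.5, -0.001, 0.0028, 0.002, 1,
-1.4, 5, -0.5, -0.0012, 0.0028, 0.002, 1,
-1.4, 5, -0.5, -0.0014, 0.0027, 0.0019, 1,
-1.4, 5, -0.5, -0.0016, 0.0027, 0.0018, 1,
-1.4, 5, -0.5, -0.0017, 0.0026, 0.0018, 1,
```

Call:
carry_out:
  motion: [-1.4,5,-0.5,0,0.003,0.002,1,-1.4,5,-0.5,0,0.003,0.002,1,-1.4,5,-0.5,0,0.003,0.002,1,-1.4,5,-0.5,0,0.003,0.002,1,-1.4,5,-0.5,0,0.003,0.002,1,-1.4,5,-0.5,0,0.003,0.002,1,-1.4,5,-0.5,0,0.003,0.002,1,-1.4,5,-0.5,0,0.003,0.002,1,0,0,0,0,0,0,1]

```text
time_s: 6.55
eef_pos: [0.5368, -0.0828, 0.1586]
eef_rot: [0.006, 0.91, 0.003, -0.414]
wrist_force: [-0.2, 0.1, -0.6]
opening: 0.001
```

```bash
python3 - <<'E'
from h import *
p,r=pose(); M=r.as_matrix(); print(p); print(M); out=[]
for c in("side","top"):
    a=snap(c,c+"_cal.png"); u=px(c,p)[0].astype(int); o=u-[40,56]
    A=cv2.resize(a[o[1]:o[1]+112,o[0]:o[0]+80],None,fx=5,fy=5,interpolation=cv2.INTER_CUBIC)
    A=np.clip(A.astype(float)*1.6+15,0,255).astype('uint8')
    for d in(0,.0187,.0727):
        q=(px(c,p-d*M[:,0])[0]-o+.5)*5; cv2.circle(A,tuple(q.astype(int)),3,(0,0,255),-1)
    for s in(-.011,.011):
        q=(px(c,p+s*M[:,2])[0]-o+.5)*5; cv2.circle(A,tuple(q.astype(int)),3,(0,255,0),-1)
    print(c,o); out.append(A)
cv2.imwrite("pics/s4.png",np.hstack(out))
E
```

```text
[ 0.5368 -0.0828  0.1586]
[[ 0.6574  0.0104 -0.7534]
 [ 0.001  -0.9999 -0.013 ]
 [-0.7535  0.0078 -0.6574]]
side [246 189]
top [329 173]
```

View pics/s4.png

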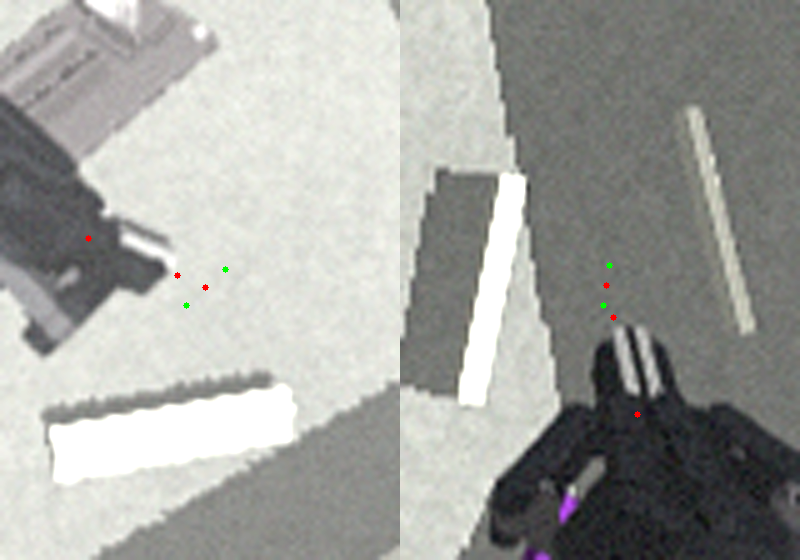

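The side crop shows the fingertip at about (168,264), against a projected (205,287). The top crop shows it at (630,327), against (606,286). So the reported pose and the cameras disagree, and I'll triangulate the offset.

```bash
python3 - <<'E'
from h import *
p,r=pose(); M=r.as_matrix()
def tri(s,t):
    A=[]
    for c,uv in(("side",s),("top",t)):
        K,T=P(c); Pm=K@np.linalg.inv(T)[:3]
        A+= [uv[0]*Pm[2]-Pm[0],uv[1]*Pm[2]-Pm[1]]
    X=np.linalg.svd(np.array(A))[2][-1]; X=X[:3]/X[3]
    return X,px("side",X)[0]-s,px("top",X)[0]-t
for s in((168,264),(172,262),(165,270)):
    X,e1,e2=tri(np.array([246,189])+np.array(s)/5-.5,np.array([329,173])+np.array([230,327])/5-.5)
    print(X,X-p,"tool",M.T@(X-p),e1,e2)
E
```

```text
[ 0.5201 -0.0859  0.1861] [-0.0186 -0.0022  0.0253] tool [-0.0313  0.0023 -0.0026] [ 0.4559 -0.0329] [-0.1626  0.4441]
[ 0.5209 -0.086   0.187 ] [-0.0178 -0.0023  0.0262] tool [-0.0314  0.0024 -0.0038] [ 0.0575 -0.004 ] [-0.0207  0.056 ]
[ 0.5194 -0.0863  0.1833] [-0.0193 -0.0026  0.0225] tool [-0.0296  0.0026 -0.0002] [ 0.7851 -0.0578] [-0.2778  0.7641]
```

The real tips are about 31 mm behind the reported TCP along the tool axis, and agree within about 3 mm sideways. The fingers therefore closed above the block. I'll regrasp with that correction, lowering the reported TCP to z ≈ -0.012.

```bash
python3 - <<'E'
from h import *
r=toolR(-11.4)
rows([(np.array([.5526,-.0600,.06]),r,8)],-0.3)
E
```

```text
1.5, -5.1, 0.5, 0.0106, -0.0031, 0.0069, -0.3,
1.5, -5.1, 0.5, 0.0112, -0.003, 0.006, -0.3,
1.5, -5.1, 0.5, 0.0117, -0.0029, 0.0051, -0.3,
1.5, -5.1, 0.5, 0.0121, -0.0029, 0.0041, -0.3,
1.5, -5.1, 0.5, 0.0123, -0.0029, 0.0031, -0.3,
1.5, -5.1, 0.5, 0.0126, -0.003, 0.002, -0.3,
1.5, -5.1, 0.5, 0.0127, -0.003, 0.001, -0.3,
1.5, -5.1, 0.5, 0.0127, -0.0031, -0.0001, -0.3,
```

Call:
carry_out:
  motion: [1.5,-5,0.5,0.0105,-0.003,0.007,-0.3,1.5,-5,0.5,0.011,-0.003,0.006,-0.3,1.5,-5,0.5,0.0115,-0.003,0.005,-0.3,1.5,-5,0.5,0.012,-0.003,0.004,-0.3,1.5,-5,0.5,0.0125,-0.003,0.003,-0.3,1.5,-5,0.5,0.0125,-0.003,0.002,-0.3,1.5,-5,0.5,0.0125,-0.003,0.001,-0.3,1.5,-5,0.5,0.0125,-0.003,0,-0.3,0,0,0,0,0,0,-0.3]

```text
time_s: 7.55
eef_pos: [0.5673, -0.067, 0.0669]
eef_rot: [0.072, -0.702, 0.094, 0.703]
wrist_force: [-0.5, 0.5, -0.3]
opening: 0.644
```

```bash
python3 - <<'E'
from h import *
r=toolR(-11.4); print(pose()[0])
rows([(np.array([.5526,-.0600,.02]),r,3),(np.array([.5526,-.0600,-.012]),r,4)],-0.3)
E
```

```text
[ 0.5673 -0.067   0.0669]
-0.7, 0, -0.6, 0.0156, -0.0016, 0.0054, -0.3,
-0.7, 0, -0.6, 0.0156, -0.0015, 0.0053, -0.3,
-0.7, 0, -0.6, 0.0156, -0.0014, 0.0053, -0.3,
0, 0, 0, 0.008, 0, 0, -0.3,
0, 0, 0, 0.008, 0, 0, -0.3,
0, 0, 0, 0.008, 0, 0, -0.3,
0, 0, 0, 0.008, 0, 0, -0.3,
```

Call:
carry_out:
  motion: [-0.7,0,-0.6,0.0155,-0.0015,0.0055,-0.3,-0.7,0,-0.6,0.0155,-0.0015,0.0055,-0.3,-0.7,0,-0.6,0.011,-0.0015,0.005,-0.3,0,0,0,0,0,0,-0.3]

```text
time_s: 7.95
eef_pos: [0.5574, -0.061, 0.0261]
eef_rot: [-0.066, 0.707, -0.072, -0.7]
wrist_force: [-0.8, 0.2, -0.1]
opening: 0.655
```

```bash
python3 - <<'E'
from h import *
r=toolR(-11.4); print(pose()[0],ctrl.get_obs()["wrist_force"])
rows([(np.array([.5526,-.0600,-.012]),r,4)],-0.3)
E
```

```text
[ 0.5574 -0.061   0.0261] [-0.8242  0.2384 -0.1063]
0, -0.2, -0.1, 0.0095, -0.0001, 0.0013, -0.3,
0, -0.2, -0.1, 0.0095, -0.0001, 0.0013, -0.3,
0, -0.2, -0.1, 0.0095, 0, 0.0013, -0.3,
0, -0.2, -0.1, 0.0095, 0, 0.0013, -0.3,
```

Call:
carry_out:
  motion: [0,-0.2,-0.1,0.0095,0,0.001,-0.3,0,-0.2,-0.1,0.0095,0,0.001,-0.3,0,-0.2,-0.1,0.0095,0,0.001,-0.3,0,-0.2,0,0.0075,0,0.001,-0.3,0,0,0,0,0,0,-0.3,0,0,0,0,0,0,-0.3]

```text
time_s: 8.55
eef_pos: [0.5557, -0.0617, -0.0103]
eef_rot: [-0.068, 0.704, -0.072, -0.703]
wrist_force: [-0.4, 0.5, 0.5]
opening: 0.652
```

Call:
carry_out:
  motion: [0,0,0,0.002,0,0,1,0,0,0,0,0,0,1,0,0,0,0,0,0,1,0,0,0,0,0,0,1,0,0,0,0,0,0,1,0,0,0,0,0,0,1,0,0,0,0,0,0,1]

```text
time_s: 9.25
eef_pos: [0.5566, -0.062, -0.0114]
eef_rot: [-0.068, 0.705, -0.072, -0.703]
wrist_force: [0.2, 0.1, -0.5]
opening: 0.122
```

The block is gripped at opening 0.12. Next I'll lift it and carry it to a hover over the stand, slanted 32°.

```bash
cat >> h.py <<'E'
S=np.array([.5457,.1584,.010]); YAW=25.0; GX,GZ=.0241,-.0114   # TCP in block frame
def tgt(Ax,Az,th,dy=0,yaw=None):
    yw=YAW if yaw is None else yaw
    a=np.radians(yw); X=np.array([np.cos(a),np.sin(a),0]); Y=np.array([-X[1],X[0],0]); Z=np.array([0,0,1.]); t=np.radians(th)
    bx=np.cos(t)*X+np.sin(t)*Z; bz=-np.sin(t)*X+np.cos(t)*Z
    return S+Ax*X+dy*Y+Az*Z+(.055+GX)*bx+GZ*bz, toolR(yw,th)
def where():
    p,r=pose(); M=r.as_matrix(); bz=-M[:,0]; by=M[:,1]*np.sign(M[1,1]); bx=np.cross(by,bz)
    a=np.radians(YAW); X=np.array([np.cos(a),np.sin(a),0]); Y=np.array([-X[1],X[0],0])
    A=p-(.055+GX)*bx-GZ*bz-S
    print("A mm",(1e3*np.array([A@X,A@Y,A[2]])).round(2),"th %.2f yaw %.2f roll %.2f"%(np.degrees(np.arcsin(bx[2])),np.degrees(np.arctan2(bx[1],bx[0])),np.degrees(np.arcsin(by[2]))),"F",ctrl.get_obs()["wrist_force"].round(1),"t",ctrl.get_obs()["time_s"])
E
python3 - <<'E'
from h import *
p,r=pose(); up=p+[0,0,.12]; P1,R1=tgt(-.028,.07,32); print(P1)
rows([(up,r,5),(P1,R1,14)],1)
E
```

```text
[0.5866 0.1775 0.1122]
0, 0, 0, -0.024, 0.0001, -0.0001, 1,
0, 0, 0, -0.024, 0.0001, -0.0001, 1,
0, 0, 0, -0.024, 0.0001, -0.0001, 1,
0, 0, 0, -0.024, 0.0001, -0.0001, 1,
0, 0, 0, -0.024, 0.0001, -0.0001, 1,
-2.5, 2.2, -0.7, -0.0004, -0.0172, 0.0013, 1,
-2.5, 2.2, -0.7, -0.0002, -0.0172, 0.0005, 1,
-2.5, 2.2, -0.7, 0.0001, -0.0172, -0.0003, 1,
-2.5, 2.2, -0.7, 0.0003, -0.0172, -0.001, 1,
-2.5, 2.2, -0.7, 0.0006, -0.0171, -0.0018, 1,
-2.5, 2.2, -0.7, 0.0009, -0.017, -0.0025, 1,
-2.5, 2.2, -0.7, 0.0012, -0.0169, -0.0032, 1,
-2.5, 2.2, -0.7, 0.0016, -0.0167, -0.0039, 1,
-2.5, 2.2, -0.7, 0.002, -0.0165, -0.0045, 1,
-2.5, 2.2, -0.7, 0.0024, -0.0163, -0.0052, 1,
-2.5, 2.2, -0.7, 0.0028, -0.016, -0.0058, 1,
-2.5, 2.2, -0.7, 0.0032, -0.0157, -0.0064, 1,
-2.5, 2.2, -0.7, 0.0037, -0.0154, -0.0069, 1,
-2.5, 2.2, -0.7, 0.0041, -0.015, -0.0074, 1,
```

Call:
carry_out:
  motion: [0,0,0,-0.024,0,0,1,0,0,0,-0.024,0,0,1,0,0,0,-0.024,0,0,1,0,0,0,-0.024,0,0,1,0,0,0,-0.024,0,0,1,-2.5,2.2,-0.7,0,-0.017,0.001,1,-2.5,2.2,-0.7,0,-0.017,0.0005,1,-2.5,2.2,-0.7,0,-0.017,0,1,-2.5,2.2,-0.7,0,-0.017,-0.001,1,-2.5,2.2,-0.7,0.0005,-0.017,-0.002,1]

```text
time_s: 10.25
eef_pos: [0.5676, 0.0241, 0.1147]
eef_rot: [-0.004, 0.776, 0.022, -0.631]
wrist_force: [-0.3, -0.3, -0.6]
opening: 0.124
```

Call:
carry_out:
  motion: [-2.5,2.2,-0.7,0.001,-0.017,-0.0025,1,-2.5,2.2,-0.7,0.001,-0.017,-0.003,1,-2.5,2.2,-0.7,0.0015,-0.0165,-0.004,1,-2.5,2.2,-0.7,0.002,-0.0165,-0.0045,1,-2.5,2.2,-0.7,0.0025,-0.016,-0.005,1,-2.5,2.2,-0.7,0.003,-0.016,-0.006,1,-2.5,2.2,-0.7,0.003,-0.0155,-0.0065,1,-2.5,2.2,-0.7,0.0035,-0.0155,-0.007,1,-2,2,-0.7,0,-0.005,0,1,0,0,0,0,0,0,1]

```text
time_s: 11.25
eef_pos: [0.5786, 0.1731, 0.1157]
eef_rot: [0.111, 0.856, 0.191, -0.467]
wrist_force: [-0.8, -0.2, -1.6]
opening: 0.126
```

```bash
python3 - <<'E'
from h import *
where(); print(ctrl.get_obs()["opening"])
rows([tgt(-.028,.055,32)+(4,)],1)
E
```

```text
A mm [-36.76  -1.66  72.69] th 32.60 yaw 25.94 roll -0.67 F [-0.8 -0.2 -1.6] t 11.25
0.1257364251570024
0.2, -0.2, -0.1, 0.0051, -0.0002, 0.0006, 1,
0.2, -0.2, -0.1, 0.0051, -0.0002, 0.0006, 1,
0.2, -0.2, -0.1, 0.0051, -0.0002, 0.0005, 1,
0.2, -0.2, -0.1, 0.0051, -0.0002, 0.0005, 1,
```

Call:
carry_out:
  motion: [0.2,-0.2,-0.1,0.005,0,0.0005,1,0.2,-0.2,-0.1,0.005,0,0.0005,1,0.2,-0.2,-0.1,0.005,0,0.0005,1,0.2,-0.2,-0.1,0.005,0,0.0005,1,0,0,0,0,0,0,1]

```text
time_s: 11.75
eef_pos: [0.589, 0.1758, 0.0969]
eef_rot: [0.103, 0.853, 0.188, -0.476]
wrist_force: [-0.0, 0.1, -0.9]
opening: 0.128
```

```bash
python3 - <<'E'
from h import *
where(); p,r=pose(); M=r.as_matrix(); bz=-M[:,0]; by=M[:,1]*np.sign(M[1,1]); bx=np.cross(by,bz); O=p-GX*bx-GZ*bz
a=np.radians(YAW); X=np.array([np.cos(a),np.sin(a),0]); Y=np.array([-X[1],X[0],0]); out=[]
for c in("side","top"):
    im=snap(c,c+"_hov.png"); k=7; u=px(c,S+.025*bz)[0].astype(int); o=u-[28,42]
    I=cv2.resize(im[o[1]:o[1]+84,o[0]:o[0]+57],None,fx=k,fy=k,interpolation=cv2.INTER_CUBIC)
    def L(pts,col): cv2.polylines(I,[((px(c,np.array(pts))-o+.5)*k).astype(int)],True,col,1)
    for y in(-.0065,.0065): L([O+x*bx+y*by+z*bz for x,z in((-.055,0),(.055,0),(.055,.028),(-.055,.028))],(0,0,255))
    for s in(1,-1): L([S+x*X+s*y*Y+.018*np.array([0,0,1]) for x,y in((-.0565,.0073),(.0435,.0073),(.0435,.0153),(-.0565,.0153))],(0,255,0))
    L([S+x*X+y*Y for x,y in((-.085,-.04),(.105,-.04),(.105,.04),(-.085,.04))],(0,255,255))
    out.append(I)
    for t in("block_mid","seat","lip","catch_nose"):
        for d in ctrl.landmark_of(c,t)[:3]:
            q=w(c,d["point"])-S; print(c,t,round(d["conf"],2),1e3*np.array([q@X,q@Y,q[2]]))
cv2.imwrite("pics/hov.png",np.hstack(out)); q=O-S; print("pred origin",1e3*np.array([q@X,q@Y,q[2]]))
E
```

```text
A mm [-26.69  -2.15  55.1 ] th 31.68 yaw 24.69 roll 0.15 F [-0.   0.1 -0.9] t 11.75
side block_mid 0.9 [16.8898 -1.3135 88.1189]
side block_mid 0.55 [-240.4559 -141.5481   -6.4057]
side seat 0.72 [-3.8364  0.3767 -0.3706]
side lip 0.78 [-47.7403  -0.615   29.7425]
side lip 0.4 [  50.5703 -252.9261   -7.9392]
side catch_nose 0.67 [48.6913 -2.9198 34.2118]
top block_mid 0.69 [-238.4101 -141.4966   -8.3247]
top block_mid 0.42 [18.8343  2.3669 84.3383]
top lip 0.63 [-53.0072  -1.2966  34.7324]
top catch_nose 0.61 [184.4869 204.7243 -10.0169]
pred origin [20.1177 -2.4057 83.9794]
```

View pics/hov.png

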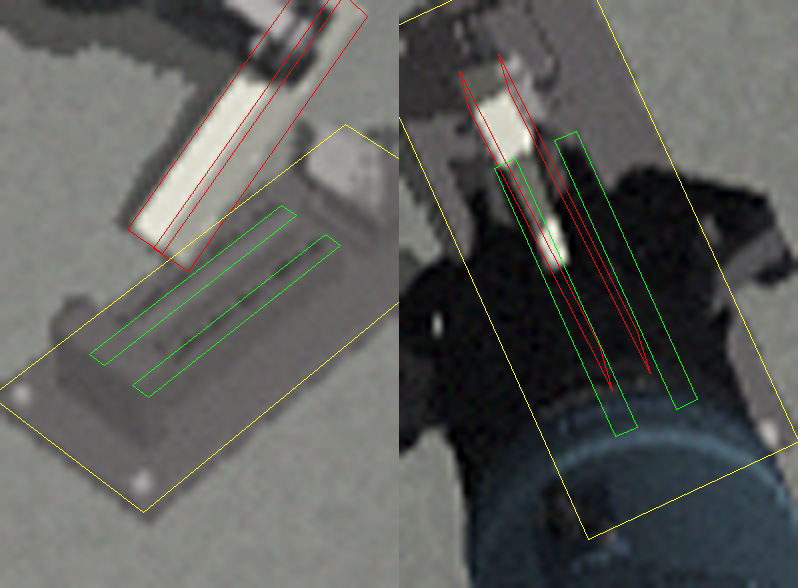

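The hover overlay shows the held block (side crop (130,230) to (300,0)) matching the predicted box to within about 1–2 mm. The plate outline matches as well. I'll correct the y offset and lower the lip end into the gap.

```bash
python3 - <<'E'
from h import *
rows([tgt(-.027,.030,32,-.0005)+(4,),tgt(-.027,.018,32,-.0005)+(3,)],1)
E
```

```text
-0.1, 0.1, 0, 0.0054, -0.0005, 0.0035, 1,
-0.1, 0.1, 0, 0.0054, -0.0005, 0.0035, 1,
-0.1, 0.1, 0, 0.0054, -0.0005, 0.0035, 1,
-0.1, 0.1, 0, 0.0054, -0.0005, 0.0035, 1,
0, 0, 0, 0.0034, 0, 0.0021, 1,
0, 0, 0, 0.0034, 0, 0.0021, 1,
0, 0, 0, 0.0034, 0, 0.0021, 1,
```

Call:
carry_out:
  motion: [-0.1,0.1,0,0.0055,-0.0005,0.0035,1,-0.1,0.1,0,0.0055,-0.0005,0.0035,1,-0.1,0.1,0,0.0055,-0.0005,0.0035,1,-0.1,0.1,0,0.0055,-0.0005,0.0035,1,0,0,0,0.0035,0,0.002,1,0,0,0,0.0035,0,0.002,1,0,0,0,0,0,0,1,0,0,0,0,0,0,1]

```text
time_s: 13.05
eef_pos: [0.5871, 0.1779, 0.0596]
eef_rot: [0.106, 0.854, 0.19, -0.472]
wrist_force: [-0.9, -0.3, -0.9]
opening: 0.123
```

```bash
python3 - <<'E'
from h import *
where()
rows([tgt(-.027,.0175,32,-.0005)+(2,),tgt(-.027,.007,31.5,-.0005)+(4,)],1)
E
```

```text
A mm [-27.29  -0.14  17.23] th 32.10 yaw 25.22 roll -0.08 F [-0.9 -0.3 -0.9] t 13.05
0.1, 0, 0, 0, 0.0003, -0.0002, 1,
0.1, 0, 0, 0, 0.0003, -0.0002, 1,
0, -0.1, 0, 0.0024, 0, 0.0014, 1,
0, -0.1, 0, 0.0024, 0, 0.0014, 1,
0, -0.1, 0, 0.0024, 0, 0.0014, 1,
0, -0.1, 0, 0.0024, 0, 0.0014, 1,
```

Call:
carry_out:
  motion: [0,0,0,0.0025,0.0002,0.0015,1,0,0,0,0.0025,0,0.0015,1,0,0,0,0.0025,0,0.0015,1,0,0,0,0.0025,0,0.0015,1,0,0,0,0,0,0,1,0,0,0,0,0,0,1]

```text
time_s: 13.65
eef_pos: [0.5883, 0.1777, 0.0479]
eef_rot: [0.106, 0.854, 0.19, -0.472]
wrist_force: [-0.0, 0.3, -1.8]
opening: 0.131
```

```bash
python3 - <<'E'
from h import *
where()
rows([tgt(-.0275,.002,32,0)+(3,)],1)
E
```

```text
A mm [-26.28  -0.78   5.37] th 32.18 yaw 25.25 roll -0.13 F [-0.   0.3 -1.8] t 13.65
0.1, -0.1, 0, 0.0008, -0.0002, 0.001, 1,
0.1, -0.1, 0, 0.0008, -0.0002, 0.001, 1,
0.1, -0.1, 0, 0.0008, -0.0002, 0.001, 1,
```

Call:
carry_out:
  motion: [0,0,0,0.001,-0.0002,0.001,1,0,0,0,0.001,-0.0002,0.001,1,0,0,0,0.001,-0.0002,0.001,1,0,0,0,0.0005,0,0,1,0,0,0,0,0,0,1]

```text
time_s: 14.15
eef_pos: [0.5879, 0.1778, 0.0435]
eef_rot: [0.107, 0.855, 0.19, -0.471]
wrist_force: [0.3, -0.1, -1.7]
opening: 0.122
```

```bash
python3 - <<'E'
from h import *
where()
rows([tgt(-.0385,.001,30.5,0)+(6,)],1)
E
```

```text
A mm [-26.57  -0.56   0.9 ] th 32.24 yaw 25.27 roll -0.18 F [ 0.3 -0.1 -1.7] t 14.15
0, -0.3, 0, -0.0007, 0, 0.0017, 1,
0, -0.3, 0, -0.0007, 0, 0.0017, 1,
0, -0.3, 0, -0.0007, 0, 0.0017, 1,
0, -0.3, 0, -0.0006, 0, 0.0017, 1,
0, -0.3, 0, -0.0006, 0, 0.0017, 1,
0, -0.3, 0, -0.0006, 0, 0.0018, 1,
```

Call:
carry_out:
  motion: [0,-0.3,0,-0.0005,0,0.0018,1,0,-0.3,0,-0.0005,0,0.0018,1,0,-0.3,0,-0.0005,0,0.0018,1,0,-0.3,0,-0.0005,0,0.0018,1,0,-0.3,0,-0.0005,0,0.0018,1,0,-0.3,0,-0.0005,0,0.0018,1,0,0,0,0,0,0,1]

```text
time_s: 14.85
eef_pos: [0.5773, 0.1728, 0.0403]
eef_rot: [0.11, 0.847, 0.188, -0.486]
wrist_force: [0.3, -0.2, -1.4]
opening: 0.128
```

```bash
python3 - <<'E'
from h import *
where()
rows([tgt(-.0390,.001,30,0)+(3,)],1)
E
```

```text
A mm [-39.33  -0.63   0.22] th 30.28 yaw 25.27 roll -0.19 F [ 0.3 -0.2 -1.4] t 14.85
0.1, -0.1, 0, 0, -0.0001, -0.0002, 1,
0.1, -0.1, 0, 0, -0.0001, -0.0002, 1,
0.1, -0.1, 0, 0, -0.0001, -0.0002, 1,
```

The block is under the lip with no contact force. Next I'll rotate it down about the lip end.

```bash
cat >> h.py <<'E'
def down(ths,n,bx=-.0543,az=.0005,dy=-.0003):
    rows([tgt(bx+.028*np.sin(np.radians(t)),az,t,dy)+(n,) for t in ths],1)
E
python3 - <<'E'
from h import *
down([25,20],4)
E
```

```text
0.1, -1.3, 0, 0.0014, 0, 0.001, 1,
0.1, -1.3, 0, 0.0014, 0, 0.001, 1,
0.1, -1.3, 0, 0.0014, 0, 0.0009, 1,
0.1, -1.3, 0, 0.0014, 0, 0.0009, 1,
0, -1.2, 0, 0.0015, 0, 0.0008, 1,
0, -1.3, 0, 0.0015, 0, 0.0008, 1,
0, -1.2, 0, 0.0015, 0, 0.0008, 1,
0, -1.3, 0, 0.0015, 0, 0.0007, 1,
```

Call:
carry_out:
  motion: [0,-1.3,0,0.0014,0,0.001,1,0,-1.3,0,0.0014,0,0.001,1,0,-1.3,0,0.0014,0,0.001,1,0,-1.3,0,0.0014,0,0.0009,1,0,-1.2,0,0.0015,0,0.0008,1,0,-1.3,0,0.0015,0,0.0008,1,0,-1.2,0,0.0015,0,0.0008,1,0,0,0,0,0,0,1]

```text
time_s: 15.65
eef_pos: [0.5758, 0.1718, 0.0279]
eef_rot: [0.125, 0.805, 0.178, -0.553]
wrist_force: [-1.6, -0.8, -0.7]
opening: 0.127
```

```bash
python3 - <<'E'
from h import *
where()
down([17,13],4)
E
```

```text
A mm [-44.99  -0.81   0.18] th 20.99 yaw 25.19 roll -0.20 F [-1.6 -0.8 -0.7] t 15.65
0, -1, 0, 0.0012, -0.0001, 0.0005, 1,
0, -1, 0, 0.0012, -0.0001, 0.0005, 1,
0, -1, 0, 0.0012, -0.0001, 0.0004, 1,
0, -1, 0, 0.0012, -0.0001, 0.0004, 1,
0, -1, 0, 0.0012, 0, 0.0007, 1,
0, -1, 0, 0.0012, 0, 0.0007, 1,
0, -1, 0, 0.0013, 0, 0.0007, 1,
0, -1, 0, 0.0013, 0, 0.0006, 1,
```

Call:
carry_out:
  motion: [0,-1,0,0.0012,0,0.0004,1,0,-1,0,0.0012,0,0.0004,1,0,-1,0,0.0012,0,0.0004,1,0,-1,0,0.0012,0,0.0004,1,0,-1,0,0.0012,0,0.0006,1,0,-1,0,0.0012,0,0.0006,1]

```text
time_s: 16.25
eef_pos: [0.5748, 0.1714, 0.0198]
eef_rot: [0.134, 0.772, 0.171, -0.597]
wrist_force: [0.0, -1.5, -1.4]
opening: 0.124
```

```bash
python3 - <<'E'
from h import *
where();print(ctrl.get_obs()["torque"])
down([10,5],4)
E
```

```text
A mm [-47.58  -0.69   0.93] th 14.55 yaw 25.14 roll -0.19 F [ 0.  -1.5 -1.4] t 16.25
[-0.1478  0.1557  0.0355]
0, -1.1, 0, 0.0015, -0.0001, 0.0008, 1,
0, -1.1, 0, 0.0016, -0.0001, 0.0007, 1,
0, -1.1, 0, 0.0016, -0.0001, 0.0007, 1,
0, -1.1, 0, 0.0016, -0.0001, 0.0007, 1,
0, -1.3, 0, 0.0016, 0, 0.0009, 1,
0, -1.2, 0, 0.0016, 0, 0.0009, 1,
0, -1.3, 0, 0.0016, 0, 0.0008, 1,
0, -1.2, 0, 0.0017, 0, 0.0008, 1,
```

Call:
carry_out:
  motion: [0,-1.1,0,0.0016,0,0.0007,1,0,-1.1,0,0.0016,0,0.0007,1,0,-1.1,0,0.0016,0,0.0007,1,0,-1.1,0,0.0016,0,0.0007,1,0,-1.2,0,0.0016,0,0.0009,1,0,-1.2,0,0.0016,0,0.0009,1]

```text
time_s: 16.85
eef_pos: [0.5715, 0.1699, 0.0077]
eef_rot: [0.145, 0.731, 0.162, -0.646]
wrist_force: [-1.0, -0.7, 0.2]
opening: 0.124
```

```bash
python3 - <<'E'
from h import *
where();print(ctrl.get_obs()["torque"])
down([4,0],3)
E
```

```text
A mm [-51.68  -0.62  -0.71] th 7.03 yaw 25.11 roll -0.18 F [-1.  -0.7  0.2] t 16.85
[-0.0965  0.1532  0.0371]
0, -1, -0.1, 0.001, -0.0001, 0.0004, 1,
0, -1, -0.1, 0.001, -0.0001, 0.0004, 1,
0, -1, -0.1, 0.001, -0.0001, 0.0004, 1,
0, -1.3, 0, 0.0018, 0, 0.001, 1,
0, -1.3, 0, 0.0018, 0, 0.0009, 1,
0, -1.3, 0, 0.0018, 0, 0.0009, 1,
```

Call:
carry_out:
  motion: [0,-1,0,0.001,0,0.0004,1,0,-1,0,0.001,0,0.0004,1,0,-1,0,0.001,0,0.0004,1,0,-1.3,0,0.0018,0,0.001,1,0,-1.3,0,0.0018,0,0.0009,1,0,-1,0,0.0015,0,0.0005,1,0,0,0,0,0,0,1]

```text
time_s: 17.55
eef_pos: [0.569, 0.1686, -0.0016]
eef_rot: [-0.155, -0.689, -0.152, 0.691]
wrist_force: [-1.6, -0.8, 1.6]
opening: 0.123
```

```bash
python3 - <<'E'
from h import *
where();print(ctrl.get_obs()["torque"])
down([0],3)
E
```

```text
A mm [-53.64  -0.65   0.04] th -0.21 yaw 25.09 roll -0.19 F [-1.6 -0.8  1.6] t 17.55
[-0.1897  0.2407 -0.042 ]
0, 0.1, -0.1, -0.0002, -0.0001, 0.0002, 1,
0, 0.1, -0.1, -0.0002, -0.0001, 0.0002, 1,
0, 0.1, -0.1, -0.0002, -0.0001, 0.0002, 1,
```

The block reads level at the right height. I'll press down a little to make sure it's seated, and watch the force.

Call:
carry_out:
  motion: [0,0,0,0.002,0,0.001,1,0,0,0,0.002,0,0.0005,1,0,0,0,0,0,0,1]

```text
time_s: 17.85
eef_pos: [0.5691, 0.1687, -0.0012]
eef_rot: [-0.155, -0.69, -0.152, 0.69]
wrist_force: [-0.3, -1.0, -2.6]
opening: 0.124
```

```bash
python3 - <<'E'
from h import *
where();print(ctrl.get_obs()["torque"])
a=np.radians(YAW); X=np.array([np.cos(a),np.sin(a),0]); Y=np.array([-X[1],X[0],0])
im=snap("side","seat.png"); snap("top")
for c in("side","top"):
  for t in("block_mid","catch_nose"):
    for d in ctrl.landmark_of(c,t)[:3]:
        q=w(c,d["point"])-S; print(c,t,round(d["conf"],2),1e3*np.array([q@X,q@Y,q[2]]))
u=px("side",S+[0.02,0,.03])[0].astype(int); o=u-[50,37]
cv2.imwrite("pics/seatc.png",cv2.resize(im[o[1]:o[1]+75,o[0]:o[0]+100],None,fx=8,fy=8,interpolation=cv2.INTER_CUBIC))
E
```

```text
A mm [-53.51  -0.65   0.29] th -0.09 yaw 25.13 roll -0.21 F [-0.3 -1.  -2.6] t 17.85
[-0.1824  0.1308  0.0137]
side block_mid 0.65 [-241.9618 -141.957    -6.038 ]
side block_mid 0.58 [-1.5472  4.1969  6.5905]
top block_mid 0.9 [-242.3614 -143.9074   -6.8568]
```

View pics/seatc.png

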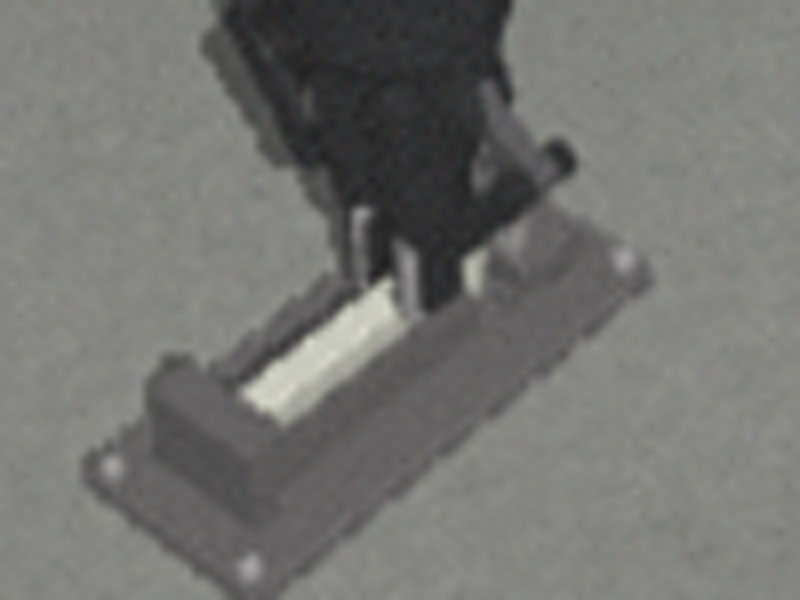

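The crop shows the block in the gap, its lip end under the lip (250,400) and its other end at the catch (490,260). The gripper partly hides the catch end. I'll release, lift, and check with the view clear.

Call:
carry_out:
  motion: [0,0,0,0,0,0,0.3,0,0,0,0,0,0,0.3,0,0,0,0,0,0,0.3,0,0,0,-0.01,0,0,0.3,0,0,0,-0.02,0,0,0.3,0,0,0,-0.025,0,0,0.3,0,0,0,-0.02,0,0,1,0,0,0,0,0,0,1,0,0,0,0,0,0,1,0,0,0,0,0,0,1]

```text
time_s: 19.15
eef_pos: [0.5692, 0.1692, 0.0761]
eef_rot: [-0.155, -0.69, -0.152, 0.69]
wrist_force: [-0.4, 0.3, -0.1]
opening: 0.0
```

```bash
python3 - <<'E'
from h import *
where()
a=np.radians(YAW); X=np.array([np.cos(a),np.sin(a),0]); Y=np.array([-X[1],X[0],0])
im=snap("side","rel.png"); snap("top","relt.png")
for c in("side","top"):
  for t in("block_mid","catch_nose","lip"):
    for d in ctrl.landmark_of(c,t)[:3]:
        q=w(c,d["point"])-S; print(c,t,round(d["conf"],2),1e3*np.array([q@X,q@Y,q[2]]))
u=px("side",S+[0.02,0,.03])[0].astype(int); o=u-[40,30]
I=cv2.resize(im[o[1]:o[1]+60,o[0]:o[0]+80],None,fx=10,fy=10,interpolation=cv2.INTER_CUBIC)
I=np.clip(I*1.3,0,255).astype('uint8')
Z=np.array([0,0,1.])
for y in(-.0065,.0065): cv2.polylines(I,[((px("side",np.array([S+x*X+y*Y+z*Z for x,z in((-.055,0),(.055,0),(.055,.028),(-.055,.028))]))-o+.5)*10).astype(int)],True,(0,0,255),1)
q=((px("side",np.array([S+.051*X+y*Y+.031*Z for y in(-.01,.01)]))-o+.5)*10).astype(int); cv2.polylines(I,[q],False,(255,0,0),1)
cv2.imwrite("pics/relc.png",I)
E
```

```text
A mm [-53.24  -0.23  77.58] th -0.06 yaw 25.09 roll -0.18 F [-0.4  0.3 -0.1] t 19.15
side block_mid 0.75 [-242.5992 -139.304    -5.6984]
side block_mid 0.49 [1.0317 4.2087 1.0915]
side catch_nose 0.41 [48.5811 -2.2146 33.6197]
side lip 0.72 [-47.4036   1.1729  32.4848]
side lip 0.67 [-2.8773 -0.2658 -8.391 ]
top block_mid 0.74 [-240.1401 -141.6501  -10.0317]
top lip 0.66 [-54.3577   2.1396  32.1423]
top lip 0.44 [  14.0438 -380.3256   -7.9505]
```

View pics/relc.png

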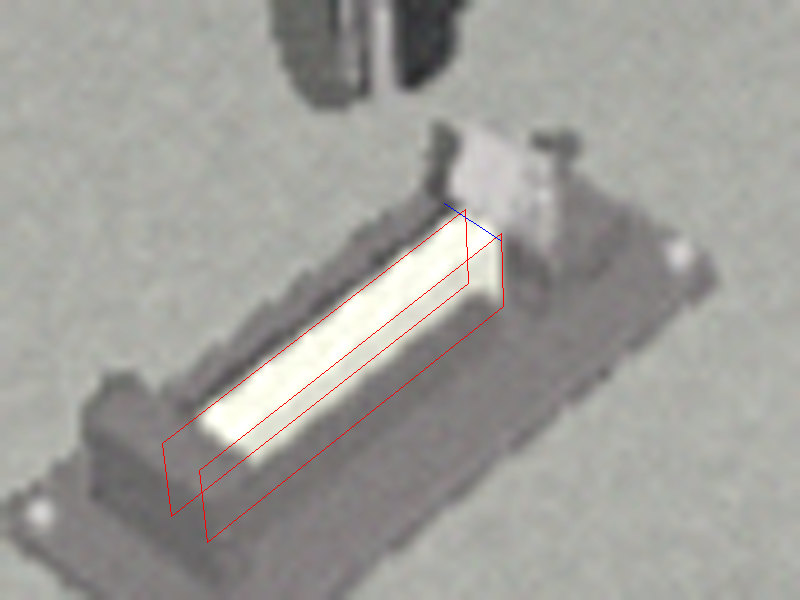

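The clear view shows the block's top face matching the predicted seated box to within about 1 px. The catch nose's edge lies on its shut position, and its landmark is unchanged from before. I'll add a gentle press with the shut fingers near the catch end to confirm it's on the floor.

Call:
carry_out:
  motion: [0,0,0,0.015,0,0,1,0,0,0,0.02,0,0,1,0,0,0,0.015,0,0,1,0,0,0,0.005,0,0,1,0,0,0,0.003,0,0,1,0,0,0,0,0,0,1]

```text
time_s: 20.15
eef_pos: [0.5681, 0.1688, 0.0123]
eef_rot: [-0.155, -0.689, -0.153, 0.691]
wrist_force: [0.2, 0.0, -0.3]
opening: -0.001
```

Call:
carry_out:
  motion: [0,0,0,0.003,0,0,1,0,0,0,0.002,0,0,1,0,0,0,0.002,0,0,1,0,0,0,0.001,0,0,1]

```text
time_s: 20.55
eef_pos: [0.5698, 0.169, 0.0057]
eef_rot: [0.155, 0.69, 0.152, -0.69]
wrist_force: [0.6, 1.1, -0.0]
opening: -0.0
```

Call:
carry_out:
  motion: [0,0,0,0.002,0,0,1,0,0,0,0.002,0,0,1,0,0,0,0.002,0,0,1]

```text
time_s: 20.85
eef_pos: [0.5704, 0.1689, 0.0039]
eef_rot: [0.155, 0.69, 0.152, -0.69]
wrist_force: [-9.0, -1.6, 18.8]
opening: -0.002
```

The fingers meet firm support at 19 N. I'll retreat and check the catch.

Call:
carry_out:
  motion: [0,0,0,-0.01,0,0,1,0,0,0,-0.025,0,0,1,0,0,0,-0.03,0,0,1,0,0,0,-0.03,0,0,1,0,0,0,-0.03,0,0,1,0,0,0,0,0,0,1,0,0,0,0,0,0,1]

```text
time_s: 21.55
eef_pos: [0.5706, 0.1695, 0.1358]
eef_rot: [0.155, 0.691, 0.152, -0.689]
wrist_force: [-0.1, 1.1, -0.4]
opening: -0.0
```

```bash
python3 - <<'E'
from h import *
a=np.radians(YAW); X=np.array([np.cos(a),np.sin(a),0]); Y=np.array([-X[1],X[0],0])
im=snap("side","fin.png"); old=cv2.imread("pics/rel.png"); ini=cv2.imread("pics/side0.png")
for t in("block_mid","catch_nose","block_thin","block_thick"):
    for d in ctrl.landmark_of("side",t)[:2]:
        q=w("side",d["point"])-S; print(t,round(d["conf"],2),1e3*np.array([q@X,q@Y,q[2]]))
# catch shift in the image vs start and vs before the press
u=px("side",S+.056*X+[0,0,.045])[0].astype(int); print(u)
def sub(i): return cv2.cvtColor(i,cv2.COLOR_BGR2GRAY)[u[1]-11:u[1]+2,u[0]-5:u[0]+12].astype('float32')
for n,o in(("start",ini),("before press",old)): print(n,cv2.phaseCorrelate(sub(o),sub(im)),np.abs(sub(o)-sub(im)).mean())
q=px("side",np.array([S+.051*X+[0,0,.031],S+.056*X+[0,0,.031]])); print("5 mm catch =",q[1]-q[0]); print(ctrl.get_obs()["wrist_force"],ctrl.get_obs()["time_s"])
E
```

```text
block_mid 0.77 [-243.3805 -142.1574   -6.9584]
block_mid 0.73 [2.1315 4.2657 4.6534]
catch_nose 0.58 [47.3025 -3.2266 33.6489]
block_thin 0.58 [-116.9791 -300.5392   -8.7483]
block_thick 0.57 [-222.8527 -380.6935   -9.9039]
[265 186]
start ((-0.038070875811852645, 0.5803839782418931), 1.0044100772451472) 7.7466063
before press ((0.009201570005695103, 0.8474210827541304), 0.8335263269918937) 5.040724
5 mm catch = [ 1.3091 -1.0155]
[-0.7558  0.1737 -0.1187] 21.8
```

```bash
python3 -c "
from bench import ctrl
print(ctrl.hand_in())"
```

```text
the job is handed in; nothing more can be done
None
```

The 13 mm block is in the stand's gap, lying flat under the lip with the catch shut over it. I handed the job in at about 22 s; no verdict was reported.

**What I did:** I hooked the block's low end under the lip at about 30° and rotated it down past the catch. Then I released it and pressed near the catch end with the shut fingers. They met firm support at about 19 N, and I backed well clear.

**Checks that agreed:**
- **Pose:** just before release, the arm's pose put the block level within 0.3°, under 1 mm off in height and across, and about 1.5 mm along the gap.
- **Overlay:** after release, the seated outline matched the side picture to about 1 px (roughly 2 mm).
- **Catch:** its landmark gave 48.7 mm with the block still above the stand, 48.6 mm after release and 47.3 mm at the end. The final picture also showed no backward shift, so I take the catch as shut.
- **Other blocks:** I saw no sign of the thin and thick blocks having moved, but I didn't compare their final positions in detail.

**What failed or disagreed:**
- **First grasp:** it missed and closed above the block without moving it. The real fingertips were about 31 mm behind the reported TCP; I corrected for that and the second grasp held.
- **Block landmark:** the side-camera network put the seated block about 4 mm off across and 1–7 mm high. I trusted the overlay and the arm's pose instead.
- **Catch force:** I never measured the catch being driven back. The geometry and a 1–2 N force during the rotation suggest it was.

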